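# Flip lead markers from jig pan into capped tray

## Task

Turn the two lead markers in the pan of the turnover jig over, back side up, into the empty aluminium tray that has four lugs: set that tray face down on the pan, slide it under the pan's four hooks until it stops, then swing the crank right over to its other stop so that pan and tray turn upside down together. Leave the markers lying in the tray under the pan, and let go of everything.

Things in the scene. Friction and masses are not known exactly. Their poses are not given: they have to be found in the camera images.
- tray: Loose aluminium tray, face down, 66 (x) x 90 (y) mm, 11 high outside, 8 deep inside; about 0.1-0.2 kg. Four lugs at the rim, 14 long (y), 4 thick, reach out to x=+-50 at y=+-30. Finger rib on its back: 12 wide (x), 50 long (y), z=11 to 37. Origin: centre of the rim plane, on the shelf; z up through the rib. Same after a half turn about z. (The deeper tray without lugs is a bystander.)
- pan: Jig's grey pan, 120 (x) x 136 (y) mm, turns about its y. Origin: centre of its top face, on the axis, 75 mm up; z up. Pocket 48x72, 8 deep. 4 hooks at |x|=41-60, y=21 to 37 and -39 to -23; 8.5 mm free under them, 6 mm side play for lugs. Set tray on with its origin at x=0, y=-30 (-20 to -42), y axes parallel; slide 30 mm to +y: hooks stop it at y=0. Cheeks at y=+-96 rise 12 mm over the axis.
- crank_grip (a point): Middle of the jig's black crank handle: a round bar 16 mm thick, 45 mm long, parallel to the pan's y axis, spinning freely on its pin. At the start it is at pan x=-60, y=-135, z=0 mm. It swings on a 60 mm radius about the pan's y axis, up, over the top and down to the pan's other side: exactly half a turn from stop to stop. Needs about 5 N; stays where left.
- marker_a: The first of two loose lead discs, 24 mm across, 6 mm thick, 31 g, lying in the pan's pocket. The face with a thin stamped ring is up at the start, the plain back is down. Origin: centre of the back; z points from the back to the ringed face.
- marker_b: The second of two loose lead discs, 24 mm across, 6 mm thick, 31 g, lying in the pan's pocket. The face with a thin stamped ring is up at the start, the plain back is down. Origin: centre of the back; z points from the back to the ringed face.
There are look-alikes about, which are no part of the job. Leave any yellow look-alike of the marker_b alone.

How it is judged:
By the outcome, as a careful person would: the job done as asked, in the order asked, and still so for the second after the job is handed in, with the robot touching nothing.
It also fails if it takes over 58 s, if anything falls off the work surface, if the arm or the gripper's body presses on something with over 40 N, if the wrist force passes 120 N, or if a joint passes its speed limit or range.

## Robot

A 6-joint arm with a two-finger parallel gripper is mounted at the origin on the work surface. World frame = base frame: x ahead of the robot, y to its left, z up, the work surface at z = 0. Lengths are in m, angles in degrees, forces in N, time in s.
With the tool pointing down it reaches from about 0.35 to 0.875 m from the base axis. Payload 4.2 kg.
Tool frame: the origin (TCP) lies midway between the tips of the shut fingers; the grasp point (between the pads) lies 19 mm behind it; z points along the fingers, y is the line along which they close (so a half turn about z gives the same grasp; the last joint's range is limited). The gripper opens to 87 mm and grips with 3 to 60 N. Pads are 19 mm wide; open, the fingers measure 117 mm over their backs; the gripper's body (75 mm by 190 mm) begins 51 mm behind the grasp point.
Start: joints at [-49.756, 22.042, 0.453, 0, -68.411, -14.817], TCP at [0.268, -0.564, 0.223] pointing down, gripper open.
Joint ranges: [-179.83, 179.83], [-69.29, 118.12], [-61.27, 80.66], [-181.25, 117.63], [-171.15, -9.14], [-177.46, 177.46]. Speed limits (degrees/s): [159.86, 159.86, 180, 180, 180, 180].

## Interface

Orientations are given as [roll, pitch, yaw] about the fixed x, y, z axes, in that order (R = Rz(yaw) Ry(pitch) Rx(roll)).
In Python, from workcell import env gives the robot as it stands. The module is installed in compiled form; this text tells all that it offers. Calls block until the motion is done:
- env.goto(position, orientation): joint-space move of the TCP to a pose.
- env.move_straight(position, rotation=None, rate=0.15, force_limit=None): straight line of the TCP; rotation=None keeps the orientation; rate is the mean speed in m/s. With force_limit (N) it stops when the force on the tool has changed by that much, and returns True; else False.
- env.set_joints(angles): joint-space move.
- env.gripper_to(opening, grasp_force=None): opening from 0.0 (shut) to 1.0 (fully open); grasp_force is the grip in N (None keeps the last); returns when the fingers have stopped.
- env.dwell(seconds).
- env.inverse_kinematics(position, orientation): joint angles nearest the present ones, or None.
- env.read_state(): the state.
- env.grab_frame(name): name is "side" or "top"; returns a dict with "image" (480x640x3 uint8, blue, green, red), "fx", "fy", "cx", "cy" (pixels), "D" ([k1, k2, p1, p2, k3] as OpenCV has them; the pictures are not rectified), "position" and "orientation" of the camera in the world. Camera axes: x right, y up, looking along -z (the intrinsics and any distortion apply to the point x, -y, -z); pixel columns grow to the right and rows downward; lengths in m; the calibration is good to about 2 mm. A picture is of the moment at which its call begins. There is no depth.
A pose or a line that the arm cannot do raises env.Unreachable and nothing moves.
- env.close_job(): hands the job in; it is judged then, once.
Trained networks look in a picture, given as the dict that the camera call returned (one of the last four; its "shot" number tells which), for a name from the list of things; names that differ only in an ending like _2 or _b are one class to them, and where a whole thing is asked for, a point or a joint stands for the part that bears it (a point fixed in the world has none). Each returns a list of dicts, best first, with "score" (0 to 1); they miss things now and then, are a little off and sometimes report something else, mostly with a low value. They report only what shows in the picture. A call takes as long as a camera call. They do not tell look-alikes from the thing itself.
- env.search_frame(picture, thing): "xyz" ([x, y, z] in m, in world coordinates, good to about 4 mm: the middle of the surface that is visible of it).
- env.trace(picture, thing): "mask" (480x640 bool, what is visible of it).
The state is a dict: "clock": time; "joint_positions": joint angles; "qvel": joint speeds; "joint_torque": joint torques, N m; "position": TCP position; "tool_rot": TCP orientation; "force": force on the tool from outside, world axes, zero at the start; "wrist_torque": the same for the moment, N m; "opening": opening from 0.0 (shut) to 1.0 (fully open); "finger_force": force on a finger pad.
Only numpy, scipy, OpenCV 4.12 (cv2) and the standard library are available. Lean on these libraries where they do the work, as an engineer would, in place of code of your own. Each camera call takes 0.05 s, during which the arm holds its last target. There are 200 camera calls.

## Working session

There is one attempt and no reset: what is moved stays moved. The work goes in short steps, each a Python script; the robot and the scene stay as the last script left them, time stands still between calls to the robot, and variables do not carry over. Pictures are saved under pics/ and viewed, at most 10 in all, crops included, and the job is handed in when it is done.

```bash
mkdir -p pics; python3 - <<'E'
from workcell import env
import cv2,numpy as np
for n in ("top","side"):
    f=env.grab_frame(n); cv2.imwrite(f"pics/{n}0.png",f["image"])
    print(n,f["position"],f["orientation"],f["fx"],f["fy"],f["cx"],f["cy"],f["D"])
    for t in ("tray","pan","crank_grip","marker_a"):
        print(t,[(np.round(d["xyz"],3).tolist(),round(d["score"],2)) for d in env.search_frame(f,t)][:5])
s=env.read_state();print(s["clock"],s["tool_rot"],s["position"],s["opening"])
E
```

```text
top [ 0.46736417 -0.02188568  0.75512964] [  7.95903165   1.73816059 -90.7055597 ] 476.9760332276474 476.9760332276474 325.78551770401606 246.60737862881132 [-0.08936572  0.          0.          0.          0.        ]
tray [([0.625, 0.226, 0.011], 0.94)]
pan [([0.53, -0.066, 0.073], 0.92)]
crank_grip [([0.46, -0.19, 0.078], 0.73)]
marker_a [([0.531, -0.082, 0.072], 0.79), ([0.664, -0.093, 0.003], 0.75), ([0.664, 0.002, 0.009], 0.45)]
side [0.40284303 0.43092917 0.51098121] [  46.62146676   -0.46772718 -160.61842403] 456.3141793005819 456.3141793005819 321.0462590401003 244.04639669796566 [0.03055827 0.         0.         0.         0.        ]
tray [([0.626, 0.243, 0.013], 0.96)]
pan [([0.528, -0.056, 0.077], 0.58)]
crank_grip [([0.459, -0.186, 0.081], 0.71)]
marker_a [([0.665, -0.002, 0.003], 0.68), ([0.537, -0.035, 0.07], 0.63), ([0.53, -0.076, 0.069], 0.44)]
0.5 [ 1.79992158e+02  3.86609888e-04 -1.54575967e+02] [ 0.26834584 -0.56439513  0.22249029] 0.9981823964249829
```

View pics/top0.png

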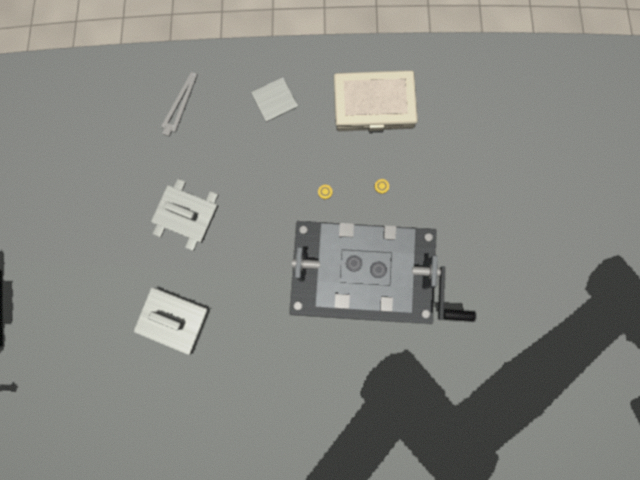

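View pics/side0.png

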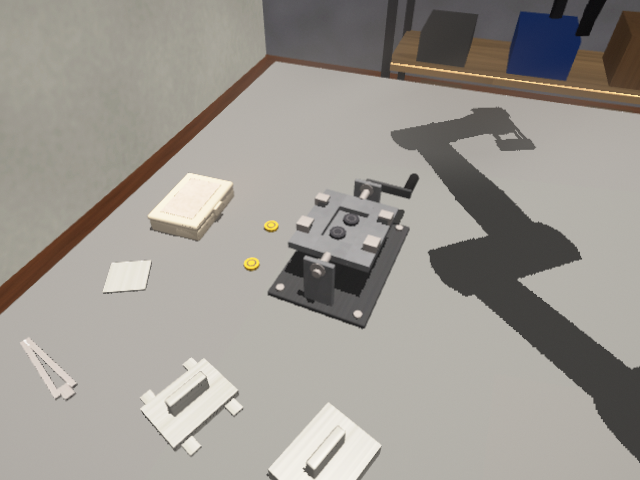

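```bash
cat > h.py <<'E'
from workcell import env
import cv2,numpy as np
from scipy.spatial.transform import Rotation as R
from scipy.optimize import minimize
def proj(f,P):
    Rc=R.from_euler('xyz',f["orientation"],degrees=True).as_matrix()
    p=(np.asarray(P)-f["position"])@Rc*[1,-1,-1]
    K=np.array([[f["fx"],0,f["cx"]],[0,f["fy"],f["cy"]],[0,0,1.]])
    return cv2.projectPoints(p.reshape(-1,1,3),np.zeros(3),np.zeros(3),K,np.array(f["D"],float))[0].reshape(-1,2)
def box(x0,x1,y0,y1,z0,z1): return np.array([[x,y,z] for x in(x0,x1) for y in(y0,y1) for z in(z0,z1)])/1000
TRAY=[box(-33,33,-45,45,0,11),box(-6,6,-25,25,11,37)]+[box(*sorted((s*33,s*50)),y-7,y+7,0,4) for s in(-1,1) for y in(-30,30)]
HK=[box(*sorted((s*41,s*60)),a,b,8.5,12.5) for s in(-1,1) for a,b in((21,37),(-39,-23))]
PAN=[box(-60,60,-68,68,-10,0)]+HK
def hulls(f,parts,q,z):
    T=R.from_euler('z',q[2],degrees=True).as_matrix()
    return [cv2.convexHull(proj(f,p@T.T+[q[0],q[1],z]).astype(np.float32)) for p in parts]
def fit(fs,ms,parts,q0,z):
    def cost(u):
        c=0
        for f,m in zip(fs,ms):
            r=np.zeros((1920,2560),np.uint8)
            for h in hulls(f,parts,[u[0]/100,u[1]/100,u[2]*5],z):
                cv2.fillConvexPoly(r,np.round((h+.5)*4*16-8).astype(np.int32),1,shift=4)
            r=cv2.resize(r.astype(np.float32),(640,480),interpolation=cv2.INTER_AREA)
            c+=np.abs(r-m).sum()/m.sum()
        return c
    u0=np.array([q0[0]*100,q0[1]*100,q0[2]/5])
    s=np.vstack([u0]+[u0+d for d in np.eye(3)*[.8,.8,1]])
    r=minimize(cost,u0,method='Nelder-Mead',options=dict(initial_simplex=s,xatol=.01,fatol=1e-4))
    return np.array([r.x[0]/100,r.x[1]/100,r.x[2]*5]),r.fun
def mask(f,t,i=0): return env.trace(f,t)[i]["mask"].astype(np.float32)
def draw(img,f,parts,q,z,c):
    for h in hulls(f,parts,q,z): cv2.polylines(img,[np.round((h+.5)*16*3-8).astype(np.int32)],True,c,1,shift=4)
def big(f): return cv2.resize(f["image"],None,fx=3,fy=3,interpolation=cv2.INTER_CUBIC)
E
python3 - <<'E'
from h import *
F=[env.grab_frame(n) for n in("top","side")]
mt=[mask(f,"tray") for f in F]; mp=[mask(f,"pan") for f in F]
for nm,m,P,q0,z in(("tray",mt,TRAY,[.625,.235,-15],0),("pan",mp,PAN,[.53,-.06,0],.075)):
    for sel in([0],[1],[0,1]): 
        q,c=fit([F[i] for i in sel],[m[i] for i in sel],P,q0,z); print(nm,sel,np.round(q,4),round(c,3))
        if sel==[0]:
            b=big(F[0]) if nm=="tray" else b
            draw(b,F[0],P,q,z,(0,0,255))
            if nm=="tray": qt=q
a=b[480:1080,390:720]; c=b[600:1020,850:1320][:, :]
c=cv2.copyMakeBorder(c,0,180,0,0,cv2.BORDER_CONSTANT)
cv2.imwrite("pics/fit.png",np.hstack([a,c]))
E
```

```text
tray [0] [  0.6309   0.2296 -23.1858] 0.045
tray [1] [  0.6316   0.2303 -22.1273] 0.032
tray [0, 1] [  0.6315   0.2301 -22.6119] 0.086
pan [0] [ 0.5321 -0.0586 -4.3969] 0.177
pan [1] [ 0.5333 -0.0569 -3.6496] 0.185
pan [0, 1] [ 0.5324 -0.0579 -4.2015] 0.375
```

View pics/fit.png

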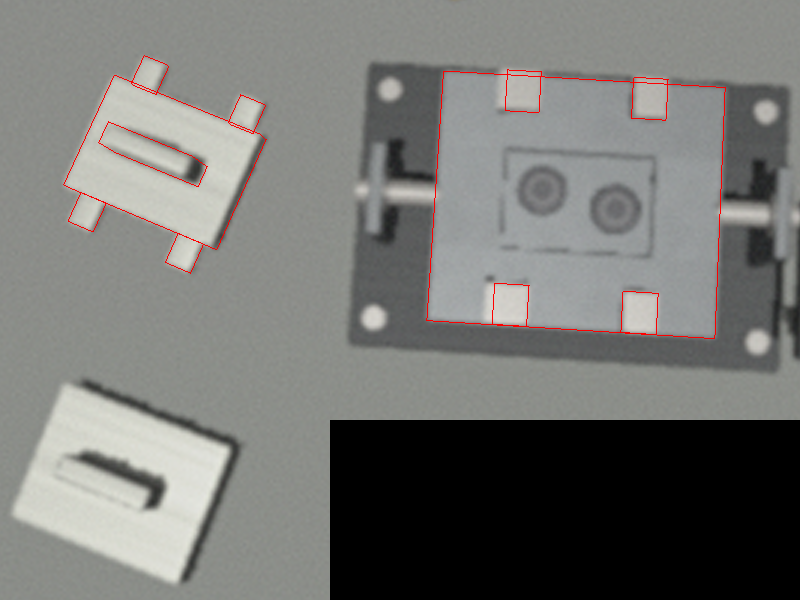

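The tray with four lugs at top pixel (185,213) is the right one. The tray at (171,321) has no lugs, and the yellow discs are bystanders. The overlay fits both the tray and the pan to about 1–2 mm, so I'll pick up the tray and set it on the pan.

```bash
cat >> h.py <<'E'
PANQ=np.array([.5326,-.0578,-4.0]); ZP=.075
def pan(x,y,z):
    return (R.from_euler('z',PANQ[2],degrees=True).apply(np.array([x,y,z])/1000)+[PANQ[0],PANQ[1],ZP]).tolist()
E
python3 - <<'E'
from h import *
TQ=[.6313,.2300,-22.7]
best=None
for k in(90,-90):
    a=[180,0,TQ[2]+k]; j1=env.inverse_kinematics([TQ[0],TQ[1],.013],a); j2=env.inverse_kinematics(pan(0,0,14),[180,0,PANQ[2]+k])
    print(k,j1 and np.round(j1),j2 and np.round(j2))
    if j1 is not None and j2 is not None:
        m=max(abs(j1[5]),abs(j2[5]))
        if best is None or m<best[0]: best=(m,k)
k=best[1]; a=[180,0,TQ[2]+k]; b=[180,0,PANQ[2]+k]
env.gripper_to(.5,25)
env.goto([TQ[0],TQ[1],.12],a)
hit=env.move_straight([TQ[0],TQ[1],.0135],rate=.12,force_limit=10); print("hit",hit,env.read_state()["position"])
env.gripper_to(0,25); s=env.read_state(); print("grip",s["opening"],s["finger_force"])
env.move_straight([TQ[0],TQ[1],.20],rate=.2)
env.goto(pan(0,-30,100),b)
env.move_straight(pan(0,-30,26),rate=.15)
s=env.read_state(); print(s["clock"],s["opening"],s["finger_force"],k)
for n in("top","side"):
    f=env.grab_frame(n); im=big(f)
    c=proj(f,[pan(0,0,0)])[0]*3; x,y=c.astype(int)
    cv2.imwrite(f"pics/{n}1.png",im[max(0,y-300):y+250,max(0,x-300):x+300])
    try:
        q,c=fit([f],[mask(f,"tray")],TRAY,[*pan(0,-30,0)[:2],-4],ZP+.0125); print(n,np.round(q,4),c)
        p,c=fit([f],[mask(f,"pan")],PAN,PANQ,ZP); print(n,np.round(p,4),c)
    except Exception as e: print(e)
print(pan(0,-30,0))
E
```

```text
Traceback (most recent call last):
ValueError: The truth value of an array with more than one element is ambiguous. Use a.any() or a.all()
```

```bash
python3 - <<'E'
from h import *
TQ=[.6313,.2300,-22.7]
best=None
for k in(90,-90):
    a=[180,0,TQ[2]+k]; j1=env.inverse_kinematics([TQ[0],TQ[1],.013],a); j2=env.inverse_kinematics(pan(0,0,14),[180,0,PANQ[2]+k])
    if j1 is not None and j2 is not None:
        print(k,np.round(j1),np.round(j2))
        m=max(abs(j1[5]),abs(j2[5]))
        if best is None or m<best[0]: best=(m,k)
k=best[1]; a=[180,0,TQ[2]+k]; b=[180,0,PANQ[2]+k]
env.gripper_to(.5,25)
env.goto([TQ[0],TQ[1],.12],a)
hit=env.move_straight([TQ[0],TQ[1],.0135],rate=.12,force_limit=10); print("hit",hit,env.read_state()["position"])
env.gripper_to(0,25); s=env.read_state(); print("grip",s["opening"],s["finger_force"])
env.move_straight([TQ[0],TQ[1],.20],rate=.2)
env.goto(pan(0,-30,100),b)
env.move_straight(pan(0,-30,26),rate=.15)
s=env.read_state(); print(s["clock"],s["opening"],s["finger_force"],k)
for n in("top","side"):
    f=env.grab_frame(n); im=big(f)
    c=proj(f,[pan(0,0,0)])[0]*3; x,y=c.astype(int)
    cv2.imwrite(f"pics/{n}1.png",im[max(0,y-300):y+250,max(0,x-300):x+300])
    try:
        q,c=fit([f],[mask(f,"tray")],TRAY,[*pan(0,-30,0)[:2],-4],ZP+.0125); print(n,np.round(q,4),c)
        p,c=fit([f],[mask(f,"pan")],PAN,PANQ,ZP); print(n,np.round(p,4),c)
    except Exception as e: print(e)
print(pan(0,-30,0))
E
```

```text
90 [ 34.  38.  -6.   0. -47. 124.] [ 11.  21. -22.   0. -46. 165.]
-90 [ 34.  38.  -6.   0. -47. -56.] [ 11.  21. -22.   0. -46. -15.]
hit False [0.63196756 0.23036872 0.01434101]
grip 0.13606509556269375 25.000097891315818
9.5417 0.13690519912642485 25.000092163681984 -90
top [ 0.5301 -0.0863 -4.743 ] 21.325838088989258
top [ 0.5307 -0.0565 -3.6215] 4.190581321716309
side [ 0.532  -0.0877 -3.601 ] 0.23448170721530914
side [ 0.5325 -0.0558 -4.221 ] 0.46796196699142456
[0.5305073057876762, -0.08772692150779472, 0.075]
```

View pics/side1.png

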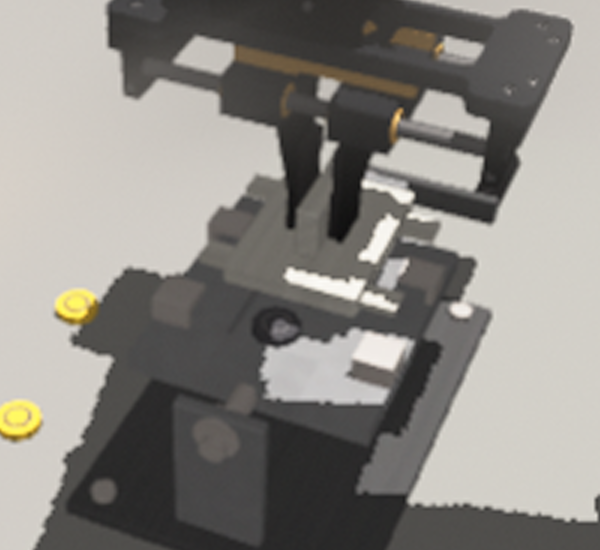

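The tray is held level over the pan, with its lugs between the hook pairs. Next I lower it and slide it.

```bash
python3 - <<'E'
from h import *
print("down",env.move_straight(pan(0,-30,10),rate=.03,force_limit=4))
s=env.read_state(); p=np.array(s["position"]); print("z over pan",p[2]-ZP,s["force"])
off=(p[2]-ZP)*1000
env.move_straight((p+[0,0,.0012]).tolist(),rate=.02)
f0=np.array(env.read_state()["force"])
h=env.move_straight(pan(0,6,off+1.2),rate=.04,force_limit=12)
s=env.read_state(); q=np.array(s["position"])
d=R.from_euler('z',-PANQ[2],degrees=True).apply(q-[PANQ[0],PANQ[1],ZP])*1000
print("slide hit",h,"panframe",d,"force",np.array(s["force"])-f0,s["opening"],s["clock"])
f=env.grab_frame("side"); c=proj(f,[pan(0,0,0)])[0]*3; x,y=c.astype(int)
cv2.imwrite("pics/side2.png",big(f)[max(0,y-300):y+250,max(0,x-300):x+300])
E
```

```text
down True
z over pan 0.013296491204021071 [-1.38177978 -0.26634491  4.29202946]
slide hit True panframe [-0.26304933 -0.47795085 14.6864651 ] force [ 1.17846621 -2.49829017  1.45824355] 0.1370407024083495 11.275
```

View pics/side2.png

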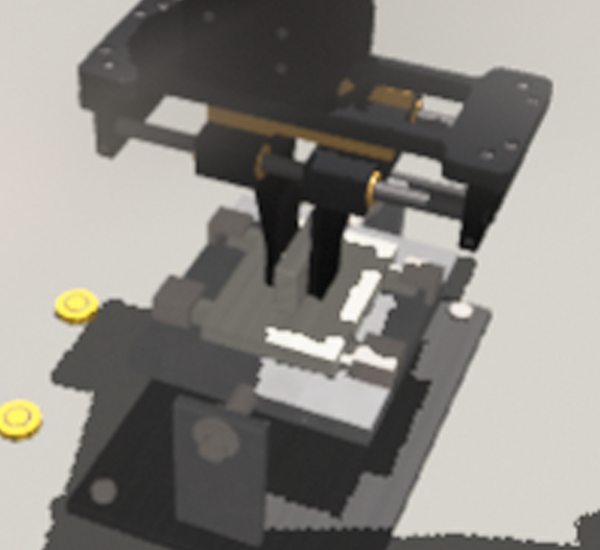

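The lugs sit under the hooks and the slide stopped at pan y≈0, so the tray is seated. I'll release it and turn the crank.

```bash
python3 - <<'E'
from h import *
b=[180,0,PANQ[2]-90]
env.gripper_to(.4)
p=np.array(env.read_state()["position"]); env.move_straight((p+[0,0,.11]).tolist(),rate=.2)
f=env.grab_frame("top"); r=env.search_frame(f,"crank_grip"); print(r[:1],pan(-60,-135,0))
c=proj(f,[pan(0,0,0)])[0]*3; x,y=c.astype(int)
env.goto(pan(-60,-137,100),b)
print("down",env.move_straight(pan(-60,-137,-19),rate=.12,force_limit=10))
env.gripper_to(0,30); s=env.read_state(); print("grip",s["opening"],s["opening"]*87,s["finger_force"],s["clock"])
E
```

```text
[{'xyz': [0.4594, -0.1884, 0.0791], 'score': 0.74}] [0.46332903302895356, -0.18828575836042877, 0.075]
down False
grip 0.17439497989375388 15.172363250756588 30.000276488426607 15.1333
```

```bash
python3 - <<'E'
from h import *
f0=np.array(env.read_state()["force"])
for t in range(12,193,12):
    th=np.radians(min(t,184))
    h=env.move_straight(pan(-60*np.cos(th),-137,-19+60*np.sin(th)),rate=.06,force_limit=30)
    s=env.read_state(); d=np.array(s["force"])-f0
    q=R.from_euler('z',-PANQ[2],degrees=True).apply(np.array(s["position"])-[PANQ[0],PANQ[1],ZP])*1000
    print(t,h,np.round(q,1),np.round(d,1),round(s["opening"]*87,1))
    if h: break
print(s["clock"])
f=env.grab_frame("side"); c=proj(f,[pan(0,0,0)])[0]*3; x,y=c.astype(int)
cv2.imwrite("pics/side3.png",big(f)[max(0,y-300):y+250,max(0,x-350):x+350])
E
```

```text
12 False [ -59.  -137.1   -5.9] [-1.9 -0.8 -1.4] 15.1
24 False [ -55.  -137.1    6.1] [-3.1 -2.7  0.1] 15.4
36 False [ -48.5 -137.1   17.1] [-3.4 -1.1 -1.2] 15.1
48 False [ -39.7 -137.2   26.5] [-2.6 -3.  -0.5] 15.0
60 False [ -29.2 -137.3   33.9] [-2.2 -2.8  0.3] 15.1
72 False [ -17.8 -137.3   38.7] [-1.8 -4.3 -0.9] 14.8
84 False [  -5.3 -137.3   41.1] [ 0.1 -6.1 -1.1] 15.1
96 False [   7.1 -137.4   40.8] [-0.2 -6.1 -2.9] 15.0
108 False [  19.4 -137.5   38. ] [ 0.1 -7.1 -4.3] 15.0
120 False [  30.8 -137.6   32.6] [ 0.9 -8.3 -5.1] 15.1
132 False [  40.8 -137.7   24.9] [ 1.3 -7.8 -6. ] 15.1
144 False [  49.  -137.7   15.4] [ 0.6 -7.  -5.6] 15.2
156 False [  55.  -137.7    4.4] [ 0.5 -8.4 -7.1] 14.9
168 False [  58.5 -137.8   -7.7] [ 0.  -8.4 -7.1] 15.1
180 False [  59.6 -137.8  -18.8] [-3.4 -6.3 -0.2] 15.3
192 False [  59.8 -137.8  -20. ] [-8.1 -3.7 13.1] 15.1
20.7583
```

View pics/side3.png

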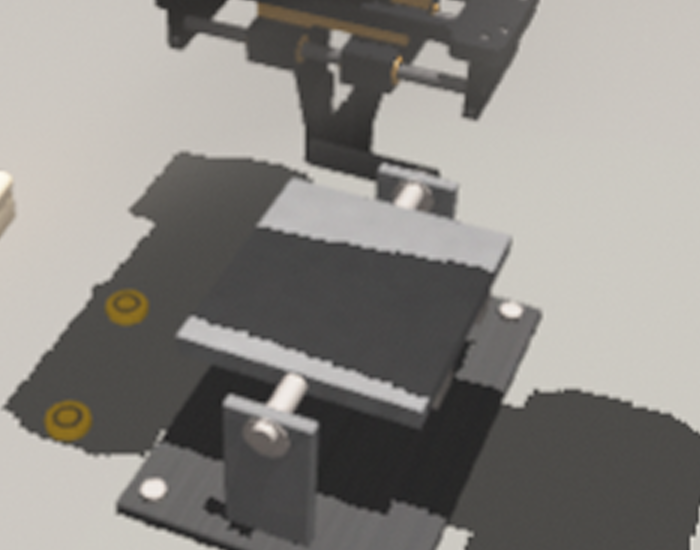

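The crank met its stop, with about 13 N of reaction, and the pan is bottom up. I'll let go and retreat.

```bash
python3 - <<'E'
from h import *
env.gripper_to(.45); 
p=np.array(env.read_state()["position"]); env.move_straight((p+[0,0,.13]).tolist(),rate=.15)
env.goto([.3,-.45,.25],[180,0,-120]); env.dwell(.3)
for n in("side","top"):
    f=env.grab_frame(n); c=proj(f,[pan(0,-20,-10)])[0]*3; x,y=c.astype(int)
    print(n,[(t,[(np.round(d["xyz"],3).tolist(),round(d["score"],2)) for d in env.search_frame(f,t)][:3]) for t in("tray","crank_grip","marker_a")])
    cv2.imwrite(f"pics/{n}4.png",big(f)[max(0,y-300):y+250,max(0,x-350):x+350])
print(pan(60,-135,0),env.read_state()["clock"])
E
```

```text
side [('tray', []), ('crank_grip', [([0.577, -0.198, 0.086], 0.65)]), ('marker_a', [([0.665, 0.002, 0.003], 0.69), ([0.669, -0.088, 0.004], 0.6)])]
top [('tray', []), ('crank_grip', [([0.58, -0.197, 0.078], 0.63)]), ('marker_a', [([0.664, -0.094, 0.004], 0.58), ([0.663, 0.001, 0.005], 0.53)])]
[0.5830367190601325, -0.19665653520972382, 0.075] 24.6917
```

View pics/side4.png

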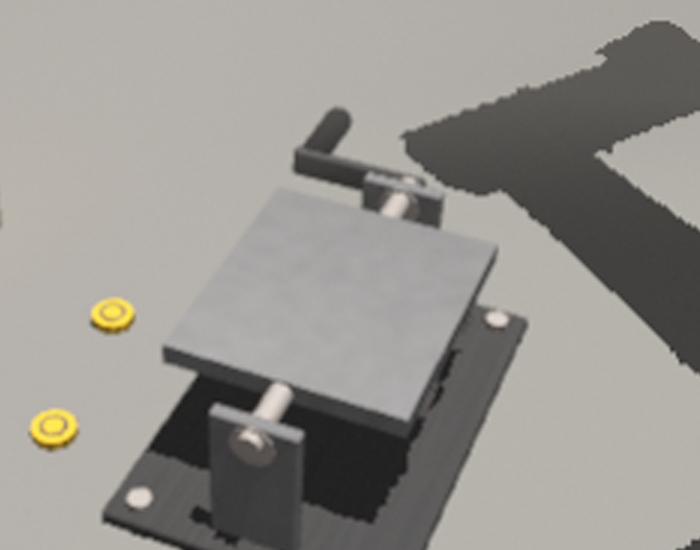

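```bash
python3 - <<'E'
import cv2,numpy as np
a=cv2.imread("pics/side4.png")[200:550,80:560]
cv2.imwrite("pics/br.png",(255*(a/255.)**.35).astype(np.uint8))
E
```

```text
(no output)
```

View pics/br.png

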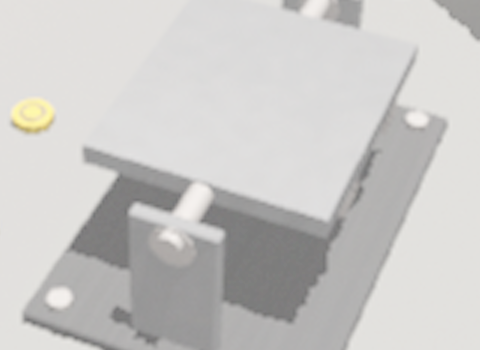

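The base plate under the pan is clear: no tray or markers have dropped onto it. The pan is level and the crank is at its far stop, so I'm handing in.

```bash
python3 -c "
from workcell import env
print(env.close_job())"
```

```text
the job is handed in; nothing more can be done
None
```

I slid the lugged tray under the pan's hooks to its stop, swung the crank over to its other stop, let go and handed the job in after about 25 s; the tray and markers are hidden under the pan, so I only confirmed that nothing had dropped onto the base plate.

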